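# Tip a wrapped block out of its tight nest and lay it in the tray

## Robot

A 6-joint arm with a two-finger parallel gripper is mounted at the origin on a cart in front of the work surface, level with it; the furniture and walls round the work are solid. World frame = base frame: x ahead of the robot, y to its left, z up, the work surface at z = 0. Lengths are in mm, angles in rad, forces in N, time in s.
With the tool pointing down it reaches from about 275 to 725 mm from the base axis. Payload 5.6 kg.
Tool frame: the origin (TCP) lies at the very end of the fingers, on their centre line; the grasp point (between the pads) lies 19 mm behind it (tcp_to_grasp is the y of the grasp point in the tool frame, in mm); y points along the fingers, z is the direction in which the jaws open and shut, and the axes are right-handed (so a half turn about y gives the same grasp; the last joint's range is limited). The gripper opens to 85 mm and grips with 20 to 120 N. Pads are 22 mm wide; open, the fingers measure 114 mm over their backs; the gripper's body (76 mm by 85 mm) begins 54 mm behind the grasp point. The pads swing forward as they close: fully open they stand 13 mm farther back than shut.
Start: joints at [-0.984, 0.255, 0.108, 0, -1.424, -0.285], TCP at [163.501, -525.129, 231.283] pointing down, gripper open.
Joint ranges: [-2.95, 2.95], [-1.21, 1.97], [-1.09, 1.5], [-2.87, 1.71], [-2.94, -0.07], [-3.05, 3.05]. Speed limits (rad/s): [2.57, 2.57, 3.14, 3.14, 3.14, 3.14].

## Interface

Orientations are given as a 3x3 rotation matrix whose columns are the frame's x, y, z axes.
In Python, from bench import * gives the robot as it stands.
- The arm moves only by the shell command python3 -m crank 'ROWS' [FORCE]. ROWS is JSON, a list of rows, each a list of 7 numbers: the shift along the tool's x, y, z in m, then the turn, a rotation vector about the tool's x, y, z in degrees, then the opening, from -1 (shut) to 1 (fully open). A call has 1 to 8 rows; each row shifts and turns the commanded pose from where the row before left it, along the tool's axes as they then stand; what a row does not reach is not made up. A row lasts 1/8 s, in which the tool goes at most 62.5 mm and 10.7 degrees, less where a joint would pass 70% of its speed; a pose out of reach is approached as far as the arm can. A call is refused whole if a number of a shift passes 0.0625 or a number of a turn 10.7, either way. A call with a gripper value outside its range is refused whole. The fingers move at their own pace and stop on an object; FORCE is the grip in N (left out, the last holds). Time passes only in rows, so rows that do not move let the fingers close. It gives the time, the measured TCP pose, the force and the opening at its end, in the units of the state.
- sense(): the state, without advancing time (a new reading comes with each control period).
- get_image(name): name is "scene" or "top" or "wrist"; returns a dict with "img" (400x640x3 uint8, blue, green, red), "fx", "fy", "cx", "cy" (pixels), "k1" (the pictures are not rectified: a ray, as slopes to the right and down, at radius r is drawn at 1 + k1 r^2 times it, then the intrinsics apply), "rvec" (rotation vector, rad) and "tvec" (3), from world to camera coordinates, as OpenCV has them. Camera axes: x right, y down, z forward; pixel columns grow to the right and rows downward; lengths in mm; the calibration is good to about 2 mm. A picture is of the moment at which its call begins. There is no depth.
- job_done(): hands the job in, once; it reports no verdict.
The state is a dict: "t": time; "joint_pos": joint angles; "qd": joint speeds; "tau": joint torques, N m; "position": TCP position; "eef_rot": TCP orientation; "ft_force": force on the tool from outside, world axes, zero at the start; "torque": the same for the moment, N m; "grip_width": finger opening in mm.
Only numpy, scipy, OpenCV 4.12 (cv2) and the standard library are available. Lean on these libraries where they do the work, as an engineer would, in place of code of your own. Each camera call takes 0.05 s, during which the arm holds its last target. There are 200 camera calls.

## Task

The block wrapped in pale masking tape sits flush in a tight plywood nest, with no room for fingers beside it. Press down on its end next to the red strip so that the other end tips up out of the nest, then take the block by the raised end and lay it flat in the grey cork-lined tray, and let go. Leave the blue-edged bar in the other nest where it is.

Things in the scene. Friction and masses are not known exactly. Their poses are not given: they have to be found in the camera images.
- block: MDF block wrapped in pale tape, 28 (x) x 82 (y) x 26 (z) mm (firm body 25 wide), 30 g; origin: centre of underside, y along the nest's y at the start. A light press (under 3 N) at its -y end, 12 mm from the end face, 5 to 8 mm down, tips it past its balance: it then rests on the ramp by itself at about 32 degrees, +y end up, that end's top edge 18 mm above the rim, free to grip across x.
- nest: Fixed plywood nest 57 (x) x 119 (y) x 56 (z) mm; origin on its underside, below the seated block's centre; y along the pocket, z up. Rim at 56 mm, level with the block's top. Pocket 33 mm wide, y -51 to +42.5 mm; red strip on the -y end wall. Floor at 30 mm, flat from y = -1.5 mm to the +y end; toward -y it falls away as a 32 degree ramp.
- tray: Fixed shallow grey tray with a cork floor, 140 x 140 x 18 mm; origin at the centre of its underside, z up. Floor 6 mm above the origin, walls 6 mm thick, inside 128 x 128 mm.
- bar: Small blue-edged MDF bar, 21 (x) x 66 (y) x 16 (z) mm, loose in the other, smaller plywood nest (50 x 103 x 42 mm, pocket along the bar's y): a bystander to leave alone. Origin: centre of its underside, y along its length.

How it is judged:
By the outcome, as a careful person would: the job done as asked, in the order asked, and still so for the second after the job is handed in, with the robot touching nothing.
It also fails if it takes over 45 s, if anything falls off the work surface, if the arm or the gripper's body presses on something with over 40 N, if the wrist force passes 120 N, or if a joint passes its speed limit or range.

## Working session

There is one attempt and no reset: what is moved stays moved. The work goes in short steps, Python scripts to look and compute and a shell command to move; the robot and the scene stay as the last step left them, time stands still between calls to the robot, and variables do not carry over. Pictures are saved under pics/ and viewed, about 8 in all and at most 12, crops included, and the job is handed in when it is done.

```bash
mkdir -p pics; ls; python3 - <<'E'
from bench import *
import cv2
s=sense();print(s)
for n in("scene","top"):
    d=get_image(n);cv2.imwrite(f"pics/{n}0.png",d["img"]);print({k:v for k,v in d.items() if k!="img"})
E
```

```text
pics
{'t': 0.0, 'joint_pos': array([-9.84390661e-01,  2.55726758e-01,  1.06948107e-01, -4.95241554e-04,
       -1.42388363e+00, -2.84644419e-01]), 'qd': array([-0.00015375, -0.00063843, -0.0001568 ,  0.00077081, -0.00103322,
       -0.0001044 ]), 'tau': array([-4.41714974e-04, -3.86631703e+01,  2.37938941e+01,  5.36528081e+00,
       -6.10589428e-03, -1.39313985e-05]), 'position': array([ 163.38793271, -524.62859428,  230.38100413]), 'eef_rot': array([[ 9.54836186e-01, -6.24493309e-04, -2.97132072e-01],
       [ 2.97132723e-01,  1.82530250e-03,  9.54834443e-01],
       [-5.39318084e-05, -9.99998139e-01,  1.92842227e-03]]), 'ft_force': array([ 0.65833141, -0.24358007,  0.02238228]), 'torque': array([ 0.02883088, -0.01630385,  0.07830639]), 'grip_width': 85.89804174707292}
{'fx': 408.15600449572366, 'fy': 408.15600449572366, 'cx': 313.6243297964206, 'cy': 200.78053984803356, 'k1': -0.0256289314793241, 'rvec': array([ 1.11818876, -2.46127737,  0.89035307]), 'tvec': array([508.0065715 , 221.84605003, 745.30653529])}
{'fx': 395.69235581502994, 'fy': 395.69235581502994, 'cx': 319.72346801868514, 'cy': 206.13724395185045, 'k1': -0.05108513517071973, 'rvec': array([ 2.20813726, -2.14683847,  0.13090427]), 'tvec': array([197.77793464, 497.09487936, 868.65729848])}
```

View pics/top0.png

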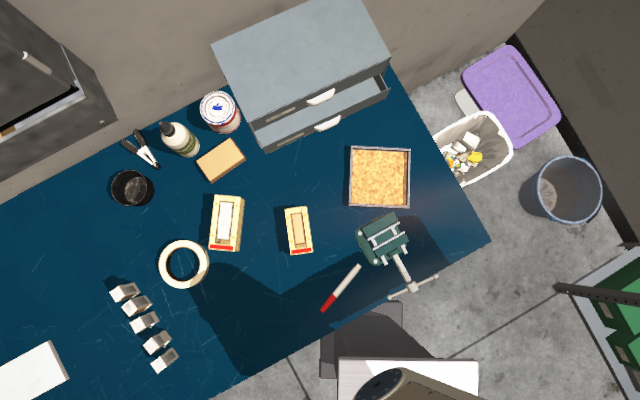

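View pics/scene0.png

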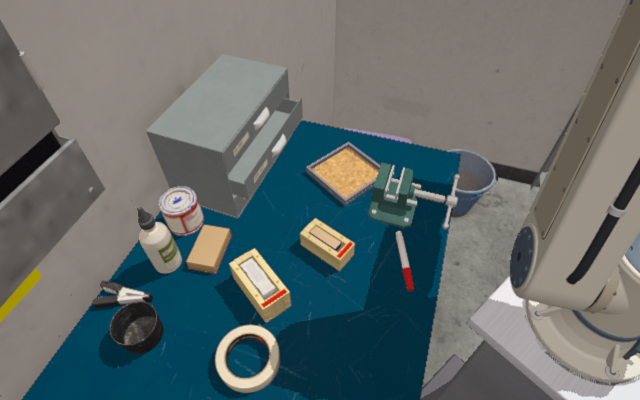

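The top view shows the larger nest at about (226,222) with its red strip at (222,247), the smaller nest at (298,230), and the tray at (380,177). I'll enlarge these to get exact corners.

```bash
python3 - <<'E'
import cv2,numpy as np
a=cv2.imread("pics/top0.png")
c=cv2.resize(a[185:265,200:320],None,fx=6.6,fy=6.6,interpolation=cv2.INTER_CUBIC)
cv2.imwrite("pics/c1.png",c[:528,:792])
E
```

```text
(no output)
```

View pics/c1.png

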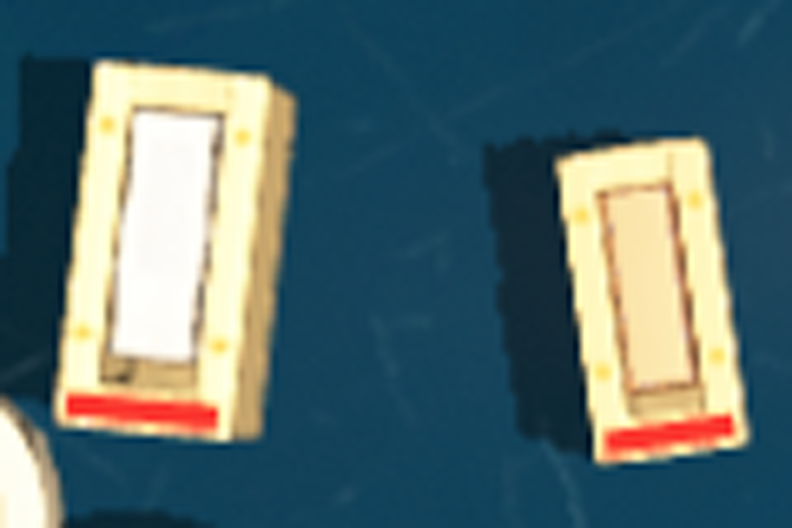

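Left: pale block with corners in the crop at about (133,112), (217,116), (195,360), (113,355), and the rim at (95,62), (268,76), (233,438), (55,424). The right-hand nest holds the bar, which I leave alone.

```bash
cat >h.py <<'E'
from bench import *
import cv2,numpy as np
from scipy.spatial.transform import Rotation as R
np.set_printoptions(precision=2,suppress=True)
def ray(d,px,z):
    K=np.array([[d["fx"],0,d["cx"]],[0,d["fy"],d["cy"]],[0,0,1.]])
    u=cv2.undistortPoints(np.float64(px).reshape(-1,1,2),K,np.array([d["k1"],0,0,0.])).reshape(-1,2)
    Rm=cv2.Rodrigues(d["rvec"])[0];c=-Rm.T@d["tvec"]
    v=np.c_[u,np.ones(len(u))]@Rm
    return c+v*((z-c[2])/v[:,2])[:,None]
def proj(d,P):
    K=np.array([[d["fx"],0,d["cx"]],[0,d["fy"],d["cy"]],[0,0,1.]])
    return cv2.projectPoints(np.float64(P),d["rvec"],d["tvec"],K,np.array([d["k1"],0,0,0.]))[0].reshape(-1,2)
E
python3 - <<'E'
from h import *
d=get_image("top");f=lambda L:(np.array(L)+.5)/6.6-.5+[200,185]
for n,L in(("rim",[(95,62),(268,76),(233,438),(55,424)]),("block",[(133,112),(217,116),(195,360),(113,355)])):
    p=ray(d,f(L),56)[:,:2];print(n,p.tolist(),p.mean(0))
    print([np.linalg.norm(p[i]-p[i-1]) for i in range(4)])
    for a,b in((3,0),(2,1)):
        v=p[b]-p[a];print("yaw of +y axis",np.degrees(np.arctan2(v[1],v[0])))
    v=(p[0]+p[1]-p[2]-p[3]);print("mid",np.degrees(np.arctan2(v[1],v[0])))
g=cv2.cvtColor(d["img"],cv2.COLOR_BGR2HSV)
# tray: cork by hue inside box
m=cv2.inRange(g,(8,40,90),(28,255,255));q=np.zeros_like(m);q[130:220,340:420]=m[130:220,340:420]
q=cv2.morphologyEx(q,cv2.MORPH_CLOSE,np.ones((5,5)))
c=max(cv2.findContours(q,0,2)[0],key=cv2.contourArea);b=cv2.boxPoints(cv2.minAreaRect(c));print(b)
p=ray(d,b,6);print(p,p.mean(0),[np.linalg.norm(p[i]-p[i-1]) for i in range(4)])
E
```

```text
rim [[507.8648056119481, 442.8842831703803], [504.87725933096925, 385.62207005660525], [386.169803083988, 391.47211442755895], [388.9659653230728, 449.6108340080575]] [446.97 417.4 ]
[np.float64(119.08896131972658), np.float64(57.340094902854666), np.float64(118.85151739784858), np.float64(58.20592098512943)]
yaw of +y axis -3.237984396128374
yaw of +y axis -2.8213215249951107
mid -3.0298608581476447
block [[491.6685877122761, 429.46077748944924], [491.15135425917566, 401.75409615331284], [411.0562215958673, 405.0343419607222], [411.8872740235255, 431.8584158478302]] [451.44 417.03]
[np.float64(79.81733322781717), np.float64(27.711508820474126), np.float64(80.16227472389983), np.float64(26.836944461666008)]
yaw of +y axis -1.7213708033136759
yaw of +y axis -2.345202045994381
mid -2.0339589710201365
[[350.2  203.67]
 [352.25 148.31]
 [408.54 150.39]
 [406.49 205.76]]
[[500.86 141.36   6.  ]
 [631.32 138.99   6.  ]
 [630.88   6.22   6.  ]
 [499.84  10.67   6.  ]] [565.72  74.31   6.  ] [np.float64(130.6918799289285), np.float64(130.48387063200346), np.float64(132.7738359134054), np.float64(131.11580566238806)]
```

```bash
python3 -m crank '[[0.05,0,0.0515,0,0,0,-1],[0.05,0,0.0515,0,0,0,-1],[0.05,0,0.0515,0,0,0,-1],[0.05,0,0.0515,0,0,0,-1],[0.05,0,0.0515,0,0,0,-1],[0.05,0,0.0515,0,0,0,-1],[0.05,0,0.0515,0,0,0,-1],[0.05,0,0.0515,0,0,0,-1]]' && python3 -m crank '[[0.0155,0,0.0515,0,0,0,-1],[0.0155,0,0.0515,0,0,0,-1],[0.0155,0,0.0515,0,0,0,-1],[0.0155,0,0.0515,0,0,0,-1],[0.0155,0,0.0515,0,0,0,-1],[0.0155,0,0.0515,0,0,0,-1],[0.0155,0,0.0515,0,0,0,-1],[0.0155,0,0.0515,0,0,0,-1]]' && python3 -m crank '[[0,0,0,0,-10,0,-1],[0,0,0,0,-10,0,-1],[0,0,0,0,-10,0,-1],[0,0,0,0,-10,0,-1],[0,0,0,0,-10,0,-1],[0,0,0,0,-10,0,-1],[0,0,0,0,-10,0,-1],[0,0,0,0,0,0,-1]]'
```

```text
t: 1.15
position: [389.7, -77.0, 231.4]
eef_rot: [[0.955, 0.001, -0.298], [0.298, 0.0, 0.955], [0.001, -1.0, -0.0]]
ft_force: [1.1, 0.2, -0.9]
grip_width: 0.1
t: 2.15
position: [384.9, 352.9, 231.1]
eef_rot: [[0.955, -0.0, -0.298], [0.298, -0.0, 0.955], [-0.0, -1.0, -0.0]]
ft_force: [2.0, 1.1, 0.2]
grip_width: 0.3
t: 3.15
position: [385.2, 351.0, 231.0]
eef_rot: [[0.049, -0.0, -0.999], [0.999, -0.001, 0.049], [-0.001, -1.0, 0.0]]
ft_force: [0.7, -0.2, 0.3]
grip_width: 0.3
```

```bash
python3 -m crank '[[0.035,0.04,-0.015,0,0,0,-1],[0.0345,0.04,-0.0147,0,0,0,-1],[0,0.02,0,0,0,0,-1],[0,0,0,0,0,0,-1]]' && python3 - <<'E'
from h import *
for n in("wrist","scene","top"):
    d=get_image(n)
    cv2.imwrite(f"pics/{n}1.png",d["img"])
    if n=="wrist":
        # nest model overlay: predicted block corners at z=56
        O=np.array([451.3,417.2]);a=np.radians(-3);ey=np.array([np.cos(a),np.sin(a)]);ex=np.array([ey[1],-ey[0]])
        im=d["img"].copy()
        for X,Y in((14,41),(-14,41),(14,-41),(-14,-41),(16.5,-51),(-16.5,-51),(28.5,-63.7),(-28.5,-63.7),(28.5,55.3),(-28.5,55.3)):
            u=proj(d,[[*(O+X*ex+Y*ey),56]])[0]; cv2.circle(im,(int(round(u[0])),int(round(u[1]))),3,(255,0,255),1)
        cv2.imwrite("pics/wov1.png",im)
print(sense()["position"])
E
```

```text
t: 3.65
position: [417.6, 418.3, 129.1]
eef_rot: [[0.05, -0.003, -0.999], [0.999, -0.004, 0.05], [-0.004, -1.0, 0.003]]
ft_force: [-0.5, -0.0, 0.6]
grip_width: 0.2
[418.81 419.53 132.91]
```

View pics/wov1.png

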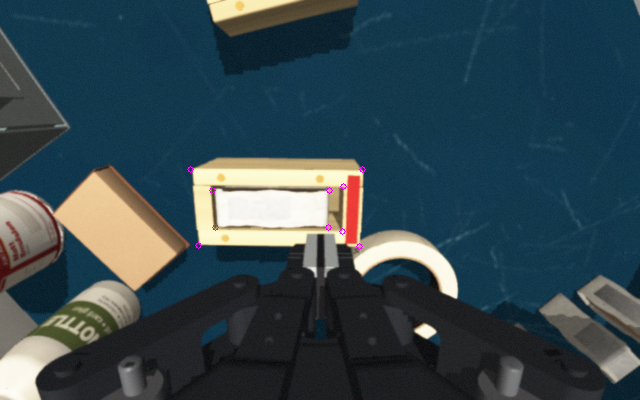

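Nest model fits the wrist view to within 1–2 mm (predicted block corners (213,190)–(330,228), seen (216,190)–(328,228)). The shut fingertips at (321,235) are narrow and clear the pocket walls.

```bash
python3 -m crank '[[0,0.035,0,0,0,0,-1],[0,0.034,0,0,0,0,-1],[0,0,0,0,0,0,-1]]' && python3 -m crank '[[0,0.005,0,0,0,0,-1],[0,0.003,0,0,0,0,-1],[0,0,0,0,0,0,-1]]' && python3 -m crank '[[0,0.003,0,0,0,0,-1],[0,0.003,0,0,0,0,-1],[0,0,0,0,0,0,-1],[0,0,0,0,0,0,-1]]'
```

```text
t: 4.18
position: [417.5, 418.0, 61.5]
eef_rot: [[0.048, -0.002, -0.999], [0.999, -0.003, 0.048], [-0.003, -1.0, 0.002]]
ft_force: [-0.4, -0.7, 1.3]
grip_width: 0.1
t: 4.55
position: [418.5, 419.5, 55.1]
eef_rot: [[0.047, 0.001, -0.999], [0.999, 0.001, 0.047], [0.001, -1.0, -0.001]]
ft_force: [0.6, -0.7, 0.7]
grip_width: -0.4
t: 5.05
position: [418.3, 419.2, 48.3]
eef_rot: [[0.047, 0.0, -0.999], [0.999, -0.0, 0.047], [-0.0, -1.0, -0.0]]
ft_force: [0.2, -0.4, -0.3]
grip_width: 0.1
```

```bash
python3 -m crank '[[0,0.001,0,0,0,0,-1],[0,0,0,0,0,0,-1],[0,0,0,0,0,0,-1],[0,0,0,0,0,0,-1]]' && python3 -m crank '[[0,-0.03,0,0,0,0,-1],[0,-0.05,0,0,0,0,-1],[0,-0.03,0,0,0,0,-1],[0,0,0,0,0,0,-1]]' && python3 - <<'E'
from h import *
d=get_image("wrist");e=get_image("scene")
cv2.imwrite("pics/w2.png",np.hstack([cv2.resize(d["img"][130:270,160:400],(400,233),interpolation=2),cv2.resize(e["img"][210:327,170:370],(400,233),interpolation=2)]))
E
```

```text
t: 5.55
position: [418.3, 419.2, 47.3]
eef_rot: [[0.047, 0.0, -0.999], [0.999, 0.0, 0.047], [0.0, -1.0, -0.0]]
ft_force: [0.7, 0.7, -0.3]
grip_width: -0.1
t: 6.05
position: [419.4, 420.5, 160.5]
eef_rot: [[0.047, 0.004, -0.999], [0.999, 0.005, 0.047], [0.005, -1.0, -0.004]]
ft_force: [-0.2, -0.9, -1.6]
grip_width: -0.2
```

View pics/w2.png

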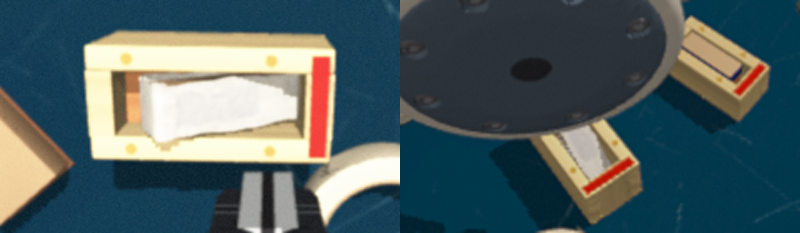

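Block has tipped: the raised end at left in the wrist view (crop (150,110)) stands proud, and the bar is undisturbed. Next: turn 90°, part-open, move above the raised end.

```bash
python3 -m crank '[[0,0,0,0,-10,0,0.15],[0,0,0,0,-10,0,0.15],[0,0,0,0,-10,0,0.15],[0,0,0,0,-10,0,0.15],[0,0,0,0,-10,0,0.15],[0,0,0,0,-10,0,0.15],[0,0,0,0,-10,0,0.15],[0,0,0,0,-10,0,0.15]]' && python3 -m crank '[[0,0,0,0,-10,0,0.15],[-0.026,0,0,0,0,0,0.15],[-0.025,0.03,0,0,0,0,0.15],[0,0,0,0,0,0,0.15],[0,0,0,0,0,0,0.15]]' && python3 - <<'E'
from h import *
s=sense();print(s["joint_pos"],s["position"])
d=get_image("wrist");e=get_image("top")
im=d["img"]
O=np.array([451.3,417.2]);a=np.radians(-3);ey=np.array([np.cos(a),np.sin(a)]);ex=np.array([ey[1],-ey[0]])
for X,Y,Z in((14,20,74),(-14,20,74),(14,33.7,52),(-14,33.7,52)):
    u=proj(d,[[*(O+X*ex+Y*ey),Z]])[0].round().astype(int);print(u); cv2.circle(im,tuple(map(int,u)),3,(255,0,255),1)
cv2.imwrite("pics/w3.png",im)
E
```

```text
t: 7.15
position: [417.8, 418.5, 155.6]
eef_rot: [[-0.977, -0.002, -0.214], [0.214, -0.002, -0.977], [0.001, -1.0, 0.003]]
ft_force: [0.0, -0.2, 0.2]
grip_width: 48.8
t: 7.78
position: [469.0, 416.4, 126.6]
eef_rot: [[-0.999, -0.001, -0.047], [0.047, -0.001, -0.999], [0.001, -1.0, 0.001]]
ft_force: [-1.3, -0.1, 0.7]
grip_width: 49.1
[ 0.97  0.45  0.13  0.   -1.25  0.55] [468.97 416.43 126.58]
[341 211]
[298 211]
[340 183]
[300 183]
```

View pics/w3.png

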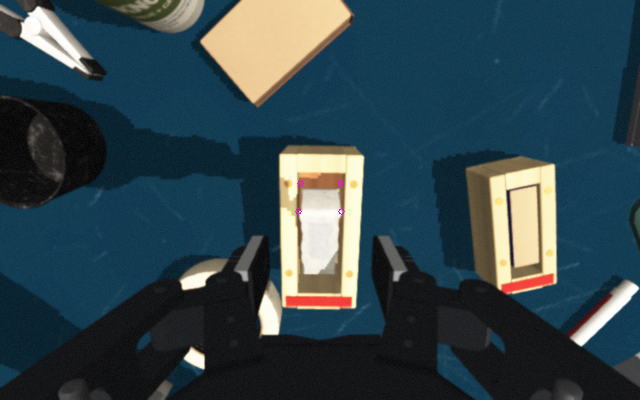

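The raised end sits where predicted (top edge at row 211, columns 300–341), centred between the fingers. Now descend and grip.

```bash
python3 -m crank '[[0,0.03,0,0,0,0,0.15],[0,0.025,0,0,0,0,0.15],[0,0.013,0,0,0,0,0.15],[0,0,0,0,0,0,0.15]]' && python3 -m crank '[[0,0,0,0,0,0,-1],[0,0,0,0,0,0,-1],[0,0,0,0,0,0,-1],[0,0,0,0,0,0,-1],[0,0,0,0,0,0,-1]]' 40 && python3 -m crank '[[0,-0.015,0,0,0,0,-1],[0,-0.03,0,0,0,0,-1],[0,-0.04,0,0,0,0,-1],[0,-0.04,0,0,0,0,-1],[0,0,0,0,0,0,-1]]' && python3 - <<'E'
from h import *
s=sense();print(s["joint_pos"],s["position"])
d=get_image("wrist");e=get_image("top")
cv2.imwrite("pics/w4.png",d["img"][100:400]);cv2.imwrite("pics/t4.png",e["img"])
E
```

```text
t: 8.38
position: [468.9, 416.7, 59.1]
eef_rot: [[-0.999, -0.0, -0.047], [0.047, -0.001, -0.999], [0.0, -1.0, 0.001]]
ft_force: [0.4, 0.6, 0.8]
grip_width: 49.2
t: 9.0
position: [470.1, 417.4, 60.5]
eef_rot: [[-0.999, 0.002, -0.047], [0.047, 0.002, -0.999], [-0.002, -1.0, -0.002]]
ft_force: [0.8, -0.2, 5.8]
grip_width: 23.0
t: 9.62
position: [470.4, 417.9, 188.9]
eef_rot: [[-0.999, 0.005, -0.047], [0.047, 0.005, -0.999], [-0.004, -1.0, -0.006]]
ft_force: [-0.6, 0.1, -0.3]
grip_width: 22.5
[ 0.97  0.42  0.24  0.   -1.38  0.55] [470.42 417.9  188.85]
```

View pics/w4.png

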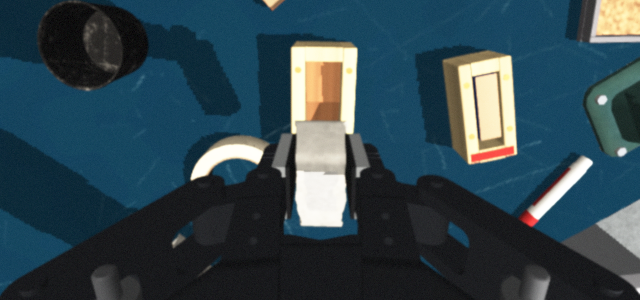

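Block is held and clear of the nest (end face rows 123–172, top face down to 225 in the crop). I'll fit its tilt in the hand.

```bash
python3 - <<'E'
from h import *
from scipy.optimize import least_squares
d=get_image("wrist");p=sense()["position"];print(p)
a=np.radians(-3);ey=np.array([np.cos(a),np.sin(a),0]);ez=np.array([0,0,1.])
obs=np.array([223,272,325.])
# params: tilt, (y,z) of end-face centre rel. to TCP
def pts(q):
    t=q[0];u=np.array([np.cos(t),np.sin(t)]);n=np.array([-u[1],u[0]]);c=np.array(q[1:])
    L=[c-13*n,c+13*n,c+13*n-82*u]
    return [p+y*ey+z*ez for y,z in L]
for t in(10,20,26,32,38): print(t,proj(d,pts([np.radians(t),8.8,63-59])).round(0).tolist())
f=lambda q:np.r_[proj(d,pts(q))[:,1]-obs,.3*(np.array(q[1:])-[8.8,4])]
r=least_squares(f,[.5,8.8,4]);print(np.degrees(r.x[0]),r.x[1:],r.fun)
E
```

```text
[468.6  416.35 183.55]
10 [[320.0, 221.0], [320.0, 250.0], [319.0, 374.0]]
20 [[320.0, 217.0], [320.0, 254.0], [319.0, 353.0]]
26 [[320.0, 215.0], [320.0, 256.0], [319.0, 340.0]]
32 [[320.0, 213.0], [320.0, 258.0], [319.0, 327.0]]
38 [[320.0, 212.0], [320.0, 260.0], [320.0, 315.0]]
37.12515896072868 [3.7  5.96] [-0.19 -0.06  0.02 -1.53  0.59]
```

```bash
python3 -m crank '[[-0.0164,0,0.0529,0,0,0,-1],[-0.0164,0,0.0529,0,0,0,-1],[-0.0164,0,0.0529,0,0,0,-1],[-0.0164,0,0.0529,0,0,0,-1],[-0.0164,0,0.0529,0,0,0,-1],[-0.0164,0,0.0529,0,0,0,-1],[-0.0164,0,0.0529,0,0,0,-1],[0,0,0,0,0,0,-1]]' && python3 -m crank '[[0,0,0,0,10,0,-1],[0,0,0,0,10,0,-1],[0,0,0,0,10,0,-1],[0,0,0,0,10,0,-1],[0,0,0,0,10,0,-1],[0,0,0,0,10,0,-1],[0,0,0,0,10,0,-1],[0,0,0,0,10,0,-1]]' && python3 -m crank '[[0,0,0,0,7,0,-1],[0,0,0,0,0,-8.5,-1],[0,0,0,0,0,-8.5,-1],[0,0,0,0,0,-8.5,-1],[0,0,0,0,0,-8.5,-1],[0,0,0,0,0,0,-1],[0,0,0,0,0,0,-1]]' && python3 - <<'E'
from h import *
s=sense();print(s["joint_pos"],s["position"])
for n in("scene","top"):
    d=get_image(n);cv2.imwrite(f"pics/{n}5.png",d["img"])
e=get_image("wrist")["img"];s=cv2.imread("pics/scene5.png")
cv2.imwrite("pics/m5.png",np.hstack([cv2.resize(s[80:240,270:440],(425,400),interpolation=2),cv2.resize(e[100:400,130:410],(373,400))]))
E
```

```text
t: 10.78
position: [566.0, 37.9, 182.8]
eef_rot: [[-0.999, -0.003, -0.052], [0.052, -0.001, -0.999], [0.003, -1.0, 0.001]]
ft_force: [0.0, 0.0, -0.3]
grip_width: 23.0
t: 11.78
position: [565.6, 42.2, 183.1]
eef_rot: [[-0.122, -0.003, -0.993], [0.993, -0.0, -0.122], [-0.0, -1.0, 0.003]]
ft_force: [-0.3, -0.1, 0.1]
grip_width: 22.7
t: 12.65
position: [566.1, 41.8, 183.7]
eef_rot: [[-0.004, -0.004, -1.0], [0.83, 0.558, -0.005], [0.558, -0.83, 0.002]]
ft_force: [-0.2, 0.4, 0.6]
grip_width: 23.1
[-0.06  0.38  0.22 -0.59 -1.48  0.14] [566.14  41.77 183.65]
```

View pics/m5.png

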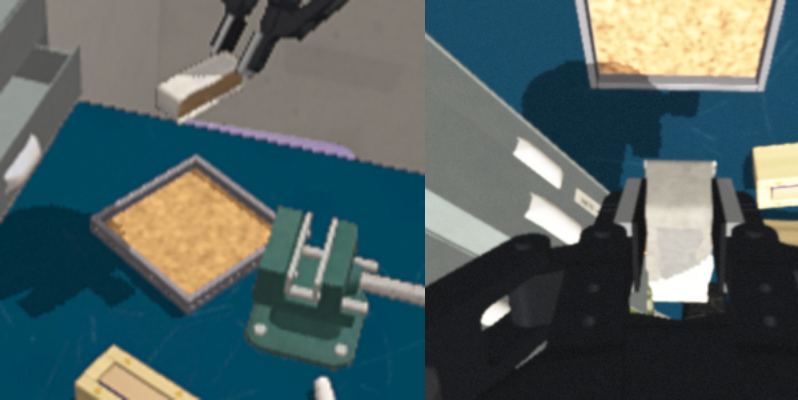

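```bash
python3 - <<'E'
from h import *
d=get_image("scene");im=cv2.imread("pics/scene5.png")[80:240,270:440]
im=cv2.resize(im[:60],None,fx=4.5,fy=4.5,interpolation=2)
p=np.array([566.1,41.8,183.65])
for tl,col in((0,(255,0,255)),(10,(0,255,0)),(-10,(0,0,255))):
    t=np.radians(tl);P=[]
    for y,z in((8,-12.6),(8,13.4),(-74,13.4),(-74,-12.6)):
        # local y -> world -y ; tl>0: +y end up
        yy=y*np.cos(t)-z*np.sin(t);zz=y*np.sin(t)+z*np.cos(t)
        for x in(-14,14):P.append(p+[x,-yy,zz])
    for u in proj(d,P):
        u=((u-[270,80]+.5)*4.5-.5).round().astype(int);cv2.circle(im,(int(u[0]),int(u[1])),3,col,-1)
cv2.imwrite("pics/o5.png",im)
E
```

```text
(no output)
```

View pics/o5.png

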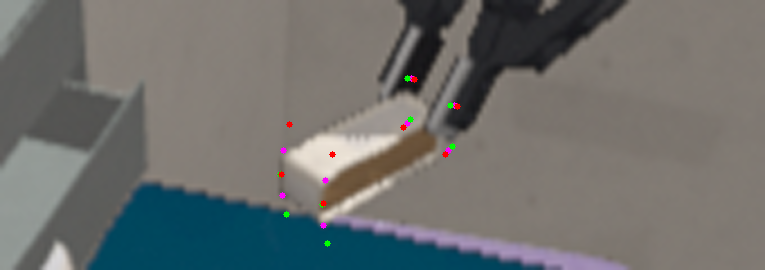

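The block projects level to within about 3° (far end seen at (285,155)/(325,187), predicted (283,150)/(325,180)). Now lower it.

```bash
python3 -m crank '[[-0.0223,0.0332,0,0,0,0,-1],[-0.0223,0.0332,0,0,0,0,-1],[-0.0223,0.0332,0,0,0,0,-1],[-0.0167,0.0249,0,0,0,0,-1],[0,0,0,0,0,0,-1],[0,0,0,0,0,0,-1]]' && python3 -m crank '[[-0.0028,0.0041,0,0,0,0,-1],[-0.0017,0.0025,0,0,0,0,-1],[0,0,0,0,0,0,-1],[0,0,0,0,0,0,-1]]'
```

```text
t: 13.6
position: [567.3, 42.0, 35.8]
eef_rot: [[-0.006, -0.002, -1.0], [0.829, 0.559, -0.006], [0.559, -0.829, -0.002]]
ft_force: [1.1, -0.7, 0.6]
grip_width: 22.8
t: 14.1
position: [566.5, 41.7, 26.5]
eef_rot: [[-0.004, -0.003, -1.0], [0.829, 0.559, -0.005], [0.559, -0.829, -0.0]]
ft_force: [-1.0, -0.1, 0.3]
grip_width: 23.0
```

```bash
python3 -m crank '[[-0.0011,0.0017,0,0,0,0,-1],[-0.0011,0.0017,0,0,0,0,-1],[0,0,0,0,0,0,-1],[0,0,0,0,0,0,-1]]' && python3 -m crank '[[-0.0011,0.0017,0,0,0,0,-1],[0,0,0,0,0,0,-1],[0,0,0,0,0,0,-1]]' && python3 - <<'E'
from h import *
for n in("scene","top","wrist"):
    d=get_image(n);cv2.imwrite(f"pics/{n}6.png",d["img"])
s=cv2.imread("pics/scene6.png");w=cv2.imread("pics/wrist6.png")
cv2.imwrite("pics/m6.png",np.hstack([cv2.resize(s[100:240,270:440],(486,400),interpolation=2),cv2.resize(w[150:400,170:350],(288,400))]))
E
```

```text
t: 14.6
position: [566.5, 41.9, 22.7]
eef_rot: [[-0.005, -0.003, -1.0], [0.829, 0.559, -0.005], [0.559, -0.829, -0.0]]
ft_force: [-2.0, -0.7, 3.8]
grip_width: 22.9
t: 14.98
position: [566.5, 42.0, 22.5]
eef_rot: [[-0.006, -0.002, -1.0], [0.828, 0.56, -0.007], [0.56, -0.828, -0.002]]
ft_force: [-5.0, -2.1, 16.0]
grip_width: 23.3
```

View pics/m6.png

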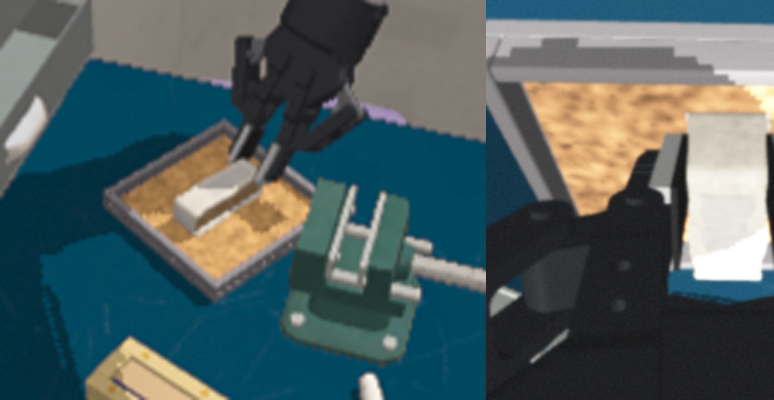

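Block is in contact with the cork, well inside the tray walls. Ease off, release, and back away along the tool axis.

```bash
python3 -m crank '[[0.0008,-0.0012,0,0,0,0,-1],[0,0,0,0,0,0,-1],[0,0,0,0,0,0,0],[0,0,0,0,0,0,0.2],[0,0,0,0,0,0,0.2],[0,0,0,0,0,0,0.2],[0,0,0,0,0,0,0.2]]' && python3 -m crank '[[0,-0.02,0,0,0,0,0.2],[0,-0.04,0,0,0,0,0.2],[0.02,-0.05,0,0,0,0,0.2],[0.03,-0.05,0,0,0,0,0.2],[0.03,-0.05,0,0,0,0,0.2],[0,0,0,0,0,0,0.2],[0,0,0,0,0,0,0.2]]' && python3 - <<'E'
from h import *
for n in("scene","top"):
    d=get_image(n);cv2.imwrite(f"pics/{n}7.png",d["img"])
s=cv2.imread("pics/scene7.png");w=cv2.imread("pics/top7.png")
cv2.imwrite("pics/m7.png",np.hstack([cv2.resize(s[120:290,220:420],(400,340),interpolation=2),cv2.resize(w[130:270,200:420],(400,255),interpolation=2)[:,:]if 0 else cv2.resize(w[110:280,200:420],(400,340),interpolation=2)]))
E
```

```text
t: 16.0
position: [566.4, 41.9, 21.6]
eef_rot: [[-0.004, -0.003, -1.0], [0.829, 0.559, -0.005], [0.559, -0.829, 0.0]]
ft_force: [-0.4, 0.0, -0.7]
grip_width: 51.4
t: 16.88
position: [566.5, -9.1, 240.3]
eef_rot: [[-0.004, -0.003, -1.0], [0.829, 0.56, -0.005], [0.56, -0.829, 0.0]]
ft_force: [0.9, 0.5, -0.6]
grip_width: 51.4
```

View pics/m7.png

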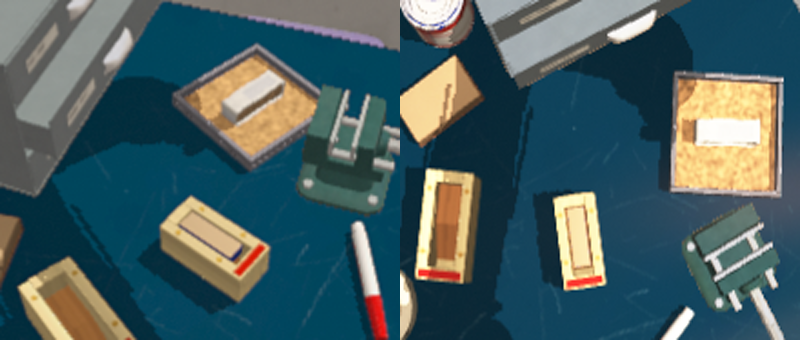

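The block lies flat on the cork, at (250,95) in the scene crop and (727,130) in the top crop. It is clear of the walls, the nest is empty, and the bar is still in its nest. Handing in.

```bash
python3 -c "
from bench import *
print(job_done())"
```

```text
the job is handed in; nothing more can be done
None
```

The block is lying flat in the cork-lined tray, released, and I've handed the job in at about 17 s of the 45 s allowed. I pressed the block's red-strip end about 8 mm down with the fingers shut, which tipped it up. I then gripped the raised end across its width at 40 N, lifted it out, levelled it and set it down.

**Last checks:** the final scene and top pictures show the block flat and clear of the tray walls. The nest is empty, the bar is still in its own nest, and the gripper is about 220 mm above the tray with no force on it.

**Forces:** the highest wrist force I read was about 17 N, as the block met the cork, and I eased off before letting go.

**Disagreements:**
- **Grip width:** it read about 23 mm, against the stated 25 mm firm body. The grip held without visible slip.
- **Block tilt:** the picture fit gave about 37 degrees in the hand, against the stated 32. I levelled by 34, and the block was within about 3 degrees of level before lowering.

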